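# Drive a seized dowel pin out of a bearing housing with a drift punch

## Robot

A 6-joint arm with a two-finger parallel gripper is mounted at the origin on a cart in front of the work surface, level with it; the furniture and walls round the work are solid. World frame = base frame: x ahead of the robot, y to its left, z up, the work surface at z = 0. Lengths are in m, angles in rad, forces in N, time in s.
With the tool pointing down it reaches from about 0.25 to 0.725 m from the base axis. Payload 4 kg.
Tool frame: the origin (TCP) lies at the very end of the fingers, on their centre line; the grasp point (between the pads) lies 19 mm behind it; z points along the fingers, y is the line along which they close (so a half turn about z gives the same grasp; the last joint's range is limited). The gripper opens to 85 mm and grips with 20 to 120 N. Pads are 22 mm wide; open, the fingers measure 114 mm over their backs; the gripper's body (76 mm by 85 mm) begins 54 mm behind the grasp point. The pads swing forward as they close: fully open they stand 13 mm farther back than shut.
Start: joints at [1.226, 0.241, 0.005, 1.335, 0, 1.571], TCP at [0.169, 0.471, 0.231] pointing down, gripper open.
Joint ranges: [-2.72, 2.72], [-1.05, 1.87], [-1.09, 1.28], [-1.99, 2.15], [-1.42, 1.44], [-3.14, 3.14]. Speed limits (rad/s): [2.79, 2.79, 3.14, 3.14, 3.14, 3.14].

## Interface

Orientations are given as a unit quaternion [x, y, z, w].
In Python, from workcell import bot, vision, workorder gives the robot as it stands.
- The arm moves only by the shell command python3 -m creep 'ROWS' [OPENING]. ROWS is JSON, a list of rows, each a list of 2 entries, a list of its own where there are three numbers: the shift along the tool's x, y, z in mm, then the turn, a rotation vector about the tool's x, y, z in rad. In form: [[[dx, dy, dz], [wx, wy, wz]], ...]. A call has 1 to 12 rows; each row shifts and turns the commanded pose from where the row before left it, along the tool's axes as they then stand; what a row does not reach is not made up. A row lasts 1/8 s, in which the tool goes at most 62.5 mm and 10.7 degrees, less where a joint would pass 70% of its speed; a pose out of reach is approached as far as the arm can. A call is refused whole if a number of a shift passes 62.5 or a number of a turn 0.188, either way. A call with a gripper value outside its range is refused whole. OPENING is the finger opening in mm, from 0 to 85.4, set as the call begins (- or left out, the last holds). The fingers move at their own pace and stop on an object; the grip force is fixed at half the most. Time passes only in rows, so rows that do not move let the fingers close. It gives the time, the measured TCP pose, the force, the opening and the grip force at its end, in the units of the state.
- bot.get_obs(): the state, without advancing time (a new reading comes with each control period).
- vision.camera(name): name is "scene" or "top" or "wrist"; returns a dict with "image" (420x560x3 uint8, blue, green, red), "z_map" (420x560 float32, m along the optical axis (not along the pixel's ray), 0 where there is no reading), "K" (3x3 intrinsics, pixels), "rvec" (rotation vector, rad) and "tvec" (3), from world to camera coordinates, as OpenCV has them; the wrist camera has in their place "tool_from_camera" (4x4, takes a point from camera to tool coordinates, whose origin is the TCP and whose axes are the flange's). Camera axes: x right, y down, z forward; pixel columns grow to the right and rows downward; lengths in m; the calibration is good to about 2 mm. The wrist camera is an equidistant fisheye: a pixel r from the principal point sees the ray r / f radians off the axis. A picture is of the moment at which its call begins: read the wrist's pose just before it.
- workorder.job_done(): hands the job in; it is judged then, once.
Trained networks look in a picture, given as the dict that the camera call returned (one of the last four; its "shot" number tells which), for a name from the list of things; names that differ only in an ending like _2 or _b are one class to them, and where a whole thing is asked for, a point or a joint stands for the part that bears it (a point fixed in the world has none). Each returns a list of dicts, best first, with "score" (0 to 1); they miss things now and then, are a little off and sometimes report something else, mostly with a low value. They report only what shows in the picture. A call takes as long as a camera call. They do not tell look-alikes from the thing itself.
- vision.spot_in(picture, query): "position" ([column, row] in pixels, amid what is visible of it).
- vision.place_of(picture, query): "position" ([column, row] in pixels: a listed point, or the origin of a listed thing).
The state is a dict: "clock": time; "joint_pos": joint angles; "joint_vel": joint speeds; "tau": joint torques, N m; "eef_pos": TCP position; "tool_rot": TCP orientation; "ft_force": force on the tool from outside, world axes, zero at the start; "ft_torque": the same for the moment, N m; "grip_width": finger opening in m; "grasp_force": force on a finger pad.
Only numpy, scipy, OpenCV 4.12 (cv2) and the standard library are available. Lean on these libraries where they do the work, as an engineer would, in place of code of your own. Each camera call takes 0.05 s, during which the arm holds its last target. There are 200 camera calls.

## Task

Take the orange-handled drift punch out of its grey stand and use it to push the brass dowel pin straight down through the bore of the round aluminium housing until the pin drops into the white tray underneath; then put the punch back upright, fully down, in its stand. The housing is bolted down off centre, so feel gently for the bore and never push with more than about 35 N. Leave the bottle, the dropper bottle and the objective lens where they stand and do not touch the tray.

Things in the scene. Friction and masses are not known exactly. Their poses are not given: they have to be found in the camera images.
- stand_top (a point): centre of the blue and steel drive-out stand, level with the top face of the housing (100 mm above the bench); z up, x and y along the stand's sides. The housing is bolted down off centre and its place is not measured: the axis of its vertical 14 mm bore lies 4 to 8 mm from this point, in any direction, and must be felt for (or seen). The housing does not give
- press_stand: the fixed stand, 112 mm (its x) by 116 mm (its y), cheeks 66 mm high; origin at the centre of its underside on the bench. On its two steel parallels and a spacer ring stands the round aluminium housing, 80 mm in diameter, from 56 to 100 mm above the bench, with one plain through bore, 14 mm in diameter, at the housing's centre, and four bolt heads 4 mm proud, 29 mm from the bore's axis
- bore_foot (a point): point under stand_top at the level of the housing's underside (56 mm above the bench). The brass pin (13 mm in diameter, 24 mm long) sits in the bore, its top about 9 mm below the housing's top face, held by two sprung balls near the bore's foot: it gives way and slides at about 6 to 16 N, and falls free when the punch's tip is 36 to 39 mm below the top face
- catch_tray: white open tray, 90 x 56 x 20 mm, walls 3 mm, fixed on the stand's base plate under the housing, between the parallels; origin at the centre of its underside, 8 mm above the bench
- drift: drift punch, standing tip down in its stand; origin at the centre of its tip, z from tip to handle, 0.12 kg. Steel rod 10 mm in diameter, nose tapered to 7 mm over the last 3 mm, 56 mm from tip to a round collar (24 mm in diameter, 5 mm thick); then a square orange handle, 16 x 16 mm, faces square to its x and y, from 61 to 107 mm above the tip; 110 mm in all
- drift_rod: the steel rod of the punch, below the collar; rigid with the punch, same origin and axes
- drift_grip (a point): centre of the punch's square handle, 84 mm above its tip; axes as the punch
- drift_tip (a point): centre of the punch's tip; axes as the punch
- drift_seat (a point): centre of the mouth of the punch stand's hole, 62 mm above the bench; z up. The stand is a fixed grey block 56 x 56 mm (foot 66 x 66 mm); the hole is vertical, 14 mm in diameter, 60 mm deep. With the punch fully home its collar rests on the stand and its tip is 56 mm below this point
- buffer: bystander: clear bottle with blue cap, 57 mm wide, 105 mm tall; origin at the centre of its underside
- objective: bystander: white microscope objective lens with a red ring, 26 mm wide, 48 mm tall; origin at the centre of its underside
- oil: bystander: small brown dropper bottle with black cap, 28 mm wide, 62 mm tall; origin at the centre of its underside
Things that resemble listed ones, but are neither listed nor needed, are in the scene too. Of the things like the drift, leave any that is pink or purple; of the rest the smaller one is meant.

How it is judged:
By the outcome, as a careful person would: the job done as asked, in the order asked, and still so for the second after the job is handed in, with the robot touching nothing.
It also fails if it takes over 67 s, if anything falls off the work surface, if the arm or the gripper's body presses on something with over 40 N, if the wrist force passes 120 N, or if a joint passes its speed limit or range.

## Working session

There is one attempt and no reset: what is moved stays moved. The work goes in short steps, Python scripts to look and compute and a shell command to move; the robot and the scene stay as the last step left them, time stands still between calls to the robot, and variables do not carry over. Pictures are saved under pics/ and viewed, at most 10 in all, crops included, and the job is handed in when it is done.

```bash
mkdir -p pics; ls
cat > h.py <<'E'
import numpy as np, cv2
from workcell import bot, vision, workorder
from scipy.spatial.transform import Rotation as R
def w(p,uv,z=None,plane=None):
    K=p["K"];u,v=uv
    Rm=cv2.Rodrigues(np.array(p["rvec"],float))[0];t=np.array(p["tvec"],float).ravel()
    ray=np.linalg.inv(K)@[u,v,1]
    c=-Rm.T@t;d=Rm.T@ray
    if plane is not None: return c+d*(plane-c[2])/d[2]
    if z is None:
        a=p["z_map"][int(v)-1:int(v)+2,int(u)-1:int(u)+2];z=np.median(a[a>0]) if (a>0).any() else np.nan
    return c+d*z
E
python3 - <<'E'
from h import *
np.set_printoptions(precision=4,suppress=True)
o=bot.get_obs();print(o)
for n in("scene","top"):
    p=vision.camera(n);cv2.imwrite(f"pics/{n}0.png",p["image"])
    for q in("drift","drift_grip","drift_tip","drift_seat","stand_top","press_stand","catch_tray","buffer","oil","objective"):
        print(n,q,[(np.round(r["position"]).astype(int).tolist(),round(r["score"],2),w(p,r["position"]).round(3).tolist()) for r in vision.place_of(p,q)[:4]])
E
```

```text
pics
{'clock': 0.0, 'joint_pos': array([ 1.226 ,  0.2414,  0.0037,  1.3352, -0.    ,  1.5708]), 'joint_vel': array([-0.0006,  0.0004,  0.0001,  0.0009,  0.0002, -0.0007]), 'tau': array([ -0.0002, -37.2318,  25.2407,   0.017 ,  -0.0001,  -0.    ]), 'eef_pos': array([0.1688, 0.47  , 0.2304]), 'tool_rot': array([ 0.1715,  0.9852, -0.001 , -0.0002]), 'ft_force': array([ 0.0659, -0.5816, -0.0849]), 'ft_torque': array([ 0.0174,  0.0517, -0.015 ]), 'grasp_force': 0.0, 'grip_width': 0.08561036945155752}
scene drift [([317, 285], 0.74, [0.551, -0.451, -0.0]), ([331, 330], 0.6, [0.502, -0.533, 0.003]), ([208, 285], 0.59, [0.414, -0.341, 0.005])]
scene drift_grip [([324, 230], 0.96, [0.549, -0.459, 0.124]), ([333, 277], 0.75, [0.496, -0.531, 0.117]), ([271, 258], 0.69, [0.467, -0.435, 0.1]), ([204, 250], 0.63, [0.41, -0.346, 0.087])]
scene drift_tip [([317, 284], 0.94, [0.552, -0.452, 0.004]), ([210, 284], 0.93, [0.417, -0.343, 0.006]), ([329, 327], 0.7, [0.502, -0.528, 0.005])]
scene drift_seat [([264, 272], 0.98, [0.46, -0.426, 0.07])]
scene stand_top []
scene press_stand [([227, 213], 0.98, 
[... 275 characters left out ...]
58, [0.545, -0.217, 0.01])]
top drift [([312, 263], 0.55, [0.474, -0.419, 0.069]), ([322, 218], 0.53, [0.562, -0.436, 0.081]), ([363, 247], 0.49, [0.508, -0.516, 0.08]), ([268, 286], 0.43, [0.428, -0.334, 0.06])]
top drift_grip [([270, 293], 0.69, [0.419, -0.339, 0.11]), ([376, 248], 0.62, [0.506, -0.527, 0.142]), ([330, 222], 0.51, [0.552, -0.443, 0.139])]
top drift_tip [([361, 247], 0.84, [0.508, -0.525, 0.017])]
top drift_seat [([311, 268], 0.66, [0.465, -0.417, 0.073])]
top stand_top []
top press_stand []
top catch_tray []
top buffer [([303, 162], 0.69, [0.672, -0.396, 0.079])]
top oil [([200, 156], 0.58, [0.686, -0.188, 0.037])]
top objective [([241, 156], 0.56, [0.687, -0.272, 0.041])]
```

View pics/scene0.png

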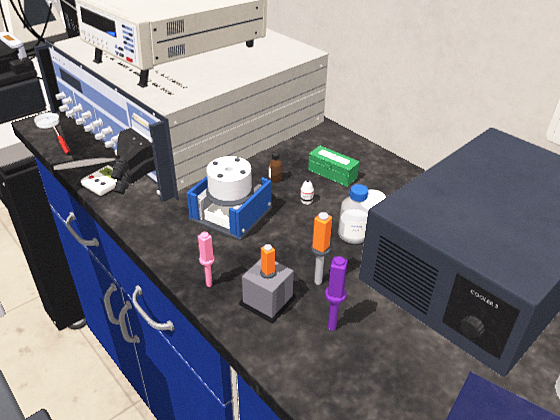

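View pics/top0.png

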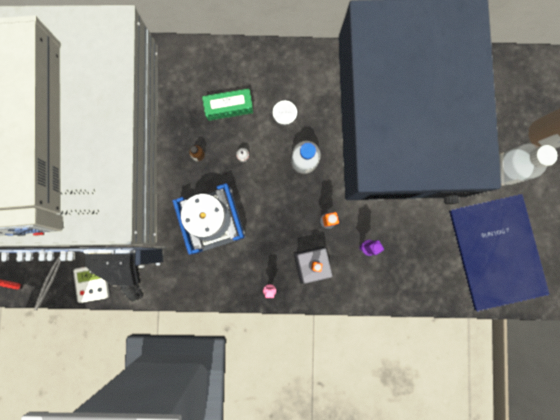

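Scene view: the stand with the housing is at (230,195), with the oil bottle (277,168), objective (307,193) and buffer (355,215) behind it.
Punch candidates in the scene view are pink (206,258), purple (337,290), a large free-standing orange one (321,245), and a small orange one in the grey stand (267,262). The last fits: it is orange, it is the smaller, and it is in the grey stand. I'll confirm it with a crop and check clearances.

Run:
```python
from h import *
np.set_printoptions(precision=4,suppress=True,linewidth=180)
P={n:vision.camera(n) for n in("scene","top")}
c=P["scene"]["image"][190:350,180:380];cv2.imwrite("pics/crop1.png",cv2.resize(c,None,fx=3.5,fy=3.5,interpolation=cv2.INTER_CUBIC))
H={}
for n,p in P.items():
    vv,uu=np.mgrid[0:420,0:560];ok=p["z_map"]>0
    K=p["K"];Rm=cv2.Rodrigues(np.array(p["rvec"],float))[0];t=np.array(p["tvec"],float).ravel()
    z=p["z_map"][ok];cam=(np.linalg.inv(K)@np.c_[uu[ok],vv[ok],np.ones(ok.sum())].T)*z
    X=(Rm.T@(cam-t[:,None])).T;H[n]=X
    hsv=cv2.cvtColor(p["image"],cv2.COLOR_BGR2HSV)[ok]
    org=(abs(hsv[:,0].astype(int)-11)<8)&(hsv[:,1]>170)&(hsv[:,2]>120)
    m=org&(np.hypot(X[:,0]-.465,X[:,1]+.43)<.04)&(X[:,2]>.06)
    print(n,"orange",m.sum(),X[m].mean(0),X[m].min(0),X[m].max(0))
    mt=(np.hypot(X[:,0]-.465,X[:,1]+.42)<.05)&(abs(X[:,2]-.062)<.005)
    q=X[mt][:,:2].astype(np.float32);print("stand",cv2.minAreaRect(q))
    mh=(np.hypot(X[:,0]-.55,X[:,1]+.21)<.09)&(abs(X[:,2]-.10)<.005)
    q=X[mh][:,:2].astype(np.float32);print("housing",mh.sum(),cv2.minEnclosingCircle(q),q.mean(0))
    mh=(np.hypot(X[:,0]-.55,X[:,1]+.21)<.1)&(X[:,2]>.003)&(X[:,2]<.075)
    q=X[mh][:,:2].astype(np.float32);print("press",cv2.minAreaRect(q))
X=np.vstack(list(H.values()));th=np.degrees(np.arctan2(X[:,1],X[:,0]));r=np.hypot(X[:,0],X[:,1])
for a in range(-60,90,10):
    print(a,[round(float(X[(th>=a)&(th<a+10)&(r>=b)&(r<b+.06)][:,2].max(initial=-9)),2) for b in np.arange(.2,.68,.06)])
```

```text
scene orange 306 [ 0.4644 -0.4301  0.0912] [ 0.4584 -0.4361  0.0689] [ 0.4755 -0.4169  0.1145]
stand ((0.46834632754325867, -0.426205575466156), (0.05920909717679024, 0.05757935345172882), 13.751717567443848)
housing 915 ((0.558555543422699, -0.20709705352783203), 0.04181360825896263) [ 0.5572 -0.2102]
press ((0.5305718183517456, -0.22349883615970612), (0.10865174978971481, 0.17533966898918152), 49.63458251953125)
top orange 20 [ 0.4727 -0.4183  0.1035] [ 0.4651 -0.4225  0.0796] [ 0.4781 -0.4169  0.1153]
stand ((0.4704580307006836, -0.4254399240016937), (0.05591462925076485, 0.05602603778243065), 14.202751159667969)
housing 1328 ((0.561596691608429, -0.2067456841468811), 0.03994639217853546) [ 0.5616 -0.2072]
press ((0.5491933822631836, -0.20603933930397034), (0.1977614313364029, 0.1910347044467926), 1.6717087030410767)
-60 [-0.71, -0.81, -0.81, -0.81, -0.8, -9.0, 0.01, 0.01, 0.01]
-50 [0.0, -0.8, -0.81, -0.81, 0.0, 0.11, 0.07, 0.12, 0.15]
-40 [-0.72, -0.81, -9.0, 0.0, 0.01, 0.11, 0.06, 0.07, 0.15]
-30 [-0.74, -0.81, -9.0, 0.01, 0.01, 0.1, 0.11, 0.11, 0.05]
-20 [-0.8, -0.81, 0.0, 0.11, 0.18, 0.19, 0.18, 0.11, 0.07]
-10 [-0.81, -9.0, 0.0, 0.12, 0.19, 0.31, 0.31, 0.19, 0.19]
0 [-0.81, -9.0, 0.0, 0.02, 0.19, 0.31, 0.31, 0.3, 0.3]
10 [-0.81, -0.81, 0.0, 0.01, 0.19, 0.31, 0.31, 0.3, -9.0]
20 [-0.81, -0.81, -0.14, 0.01, 0.07, 0.31, 0.18, 0.18, -9.0]
30 [-0.71, -0.81, -0.81, 0.0, 0.01, 0.18, 0.18, 0.18, -9.0]
40 [0.01, -0.81, -0.81, -0.81, 0.0, 0.02, 0.01, 0.09, 0.12]
50 [-0.71, -0.81, -0.81, -0.81, -0.81, -0.06, -0.06, 0.11, 0.11]
60 [-0.73, -0.81, -0.81, -0.81, -0.81, -0.81, -0.81, -0.26, -0.81]
70 [-0.81, -0.81, -0.81, -0.81, -0.8, -0.8, -0.81, -0.81, -0.81]
80 [-0.81, -0.81, -0.81, -0.81, -0.81, -0.81, -0.81, -0.81, -0.81]
```

View pics/crop1.png

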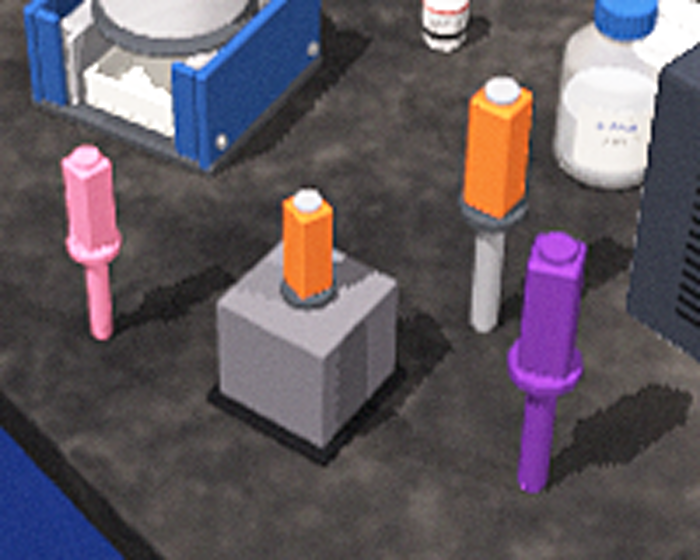

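Crop: the small orange punch with its collar on the grey stand (crop 307,245) is the one meant. The free-standing orange punch (crop 497,150) is bigger. Now I'll move over.

```bash
python3 -m creep '[[[0,-56,-5],[0,0,0]],[[0,-56,-5],[0,0,0]],[[0,-56,-5],[0,0,0]],[[-61,-6,0],[0,0,0.187]],[[-61,-6,0],[0,0,0.187]],[[-61,-6,0],[0,0,0.187]],[[-61,-6,0],[0,0,0.187]],[[-61,-6,0],[0,0,0.187]],[[-61,-6,0],[0,0,0.187]],[[-61,-6,0],[0,0,0.187]],[[-61,-6,0],[0,0,0.187]],[[-61,-6,0],[0,0,0.187]]]' 45
```

```text
clock: 2.7
eef_pos: [0.2936, -0.1443, 0.2466]
tool_rot: [0.851, 0.526, 0.0, 0.001]
ft_force: [1.9, -0.8, 0.3]
grip_width: 0.0452
grasp_force: 0.0
```

```bash
python3 -m creep '[[[-49,0,0],[0,0,0.14]],[[-49,0,0],[0,0,0.14]],[[0,60,0],[0,0,0]],[[0,60,4],[0,0,0]],[[0,60,4],[0,0,0]],[[0,60,4],[0,0,0]],[[0,10,4],[0,0,0]],[[0,0,0],[0,0,0]],[[0,0,0],[0,0,0]]]'
python3 - <<'E'
from h import *
np.set_printoptions(precision=4,suppress=True)
o=bot.get_obs();print(o["eef_pos"],o["tool_rot"],o["joint_pos"],o["clock"])
p=vision.camera("wrist");cv2.imwrite("pics/w1.png",p["image"]);print(p["K"],p["tool_from_camera"])
for q in("drift_grip","drift_seat","stand_top","drift_tip","bore_foot"): print(q,vision.place_of(p,q)[:4])
E
```

```text
clock: 3.82
eef_pos: [0.4288, -0.3938, 0.2311]
tool_rot: [0.914, 0.405, -0.0, -0.0]
ft_force: [-0.5, 0.5, -0.6]
grip_width: 0.045
grasp_force: 0.0
[ 0.4288 -0.3938  0.2311] [ 0.9143  0.4049 -0.     -0.    ] [-0.7429  0.4065  0.2379  1.4022  0.      1.5649] 3.825
[[325.1923   0.     279.6105]
 [  0.     325.1923 210.7271]
 [  0.       0.       1.    ]] [[ 0.001  -0.9591 -0.2829  0.0734]
 [ 1.      0.0009  0.0004 -0.0008]
 [-0.0001 -0.2829  0.9591 -0.143 ]
 [ 0.      0.      0.      1.    ]]
drift_grip [{'position': [427.5, 152.9], 'score': 0.91}, {'position': [231.2, 162.7], 'score': 0.87}, {'position': [335.4, 196.0], 'score': 0.7}, {'position': [433.6, 249.7], 'score': 0.6}]
drift_seat [{'position': [330.3, 188.3], 'score': 0.57}]
stand_top []
drift_tip [{'position': [395.6, 217.2], 'score': 0.68}, {'position': [243.4, 151.8], 'score': 0.58}]
bore_foot []
```

View pics/w1.png

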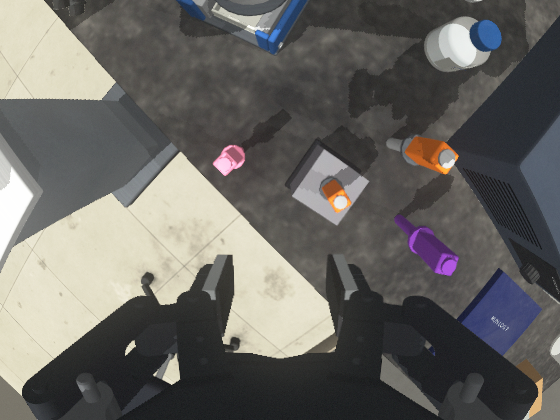

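Wrist view: the target handle is at (336,195) on the grey block, and the fingers are at the bottom. Next I'll measure the handle from depth.

```bash
cat >> h.py <<'E'
def wcloud(p,o):
    K=p["K"];vv,uu=np.mgrid[0:420,0:560].astype(float)
    x=(uu-K[0,2])/K[0,0];y=(vv-K[1,2])/K[1,1];r=np.hypot(x,y);s=np.where(r>1e-6,np.tan(r)/np.maximum(r,1e-6),1)
    z=p["z_map"].astype(float);C=np.stack([x*s*z,y*s*z,z],-1)
    T=np.array(p["tool_from_camera"]);X=C@T[:3,:3].T+T[:3,3]
    return X@R.from_quat(o["tool_rot"]).as_matrix().T+o["eef_pos"]
def wpix(p,o,uv,plane):
    K=p["K"];x=(uv[0]-K[0,2])/K[0,0];y=(uv[1]-K[1,2])/K[1,1];r=np.hypot(x,y);s=np.tan(r)/max(r,1e-6)
    T=np.array(p["tool_from_camera"]);Q=R.from_quat(o["tool_rot"]).as_matrix()
    c=Q@T[:3,3]+o["eef_pos"];d=Q@T[:3,:3]@np.array([x*s,y*s,1.])
    return c+d*(plane-c[2])/d[2]
def handle(p,o,near):
    X=wcloud(p,o);h=cv2.cvtColor(p["image"],cv2.COLOR_BGR2HSV).astype(int)
    g=(p["z_map"]>0)
    m=g&(abs(h[...,0]-11)<8)&(h[...,1]>150)&(np.hypot(X[...,0]-near[0],X[...,1]-near[1])<.05)&(X[...,2]>.06)
    return X,m
E
cat > m.py <<'E'
from h import *
np.set_printoptions(precision=4,suppress=True)
o=bot.get_obs();p=vision.camera("wrist");print(o["clock"],o["eef_pos"])
X,m=handle(p,o,(.47,-.425));q=X[m];print("orange",m.sum(),q.min(0),q.max(0),cv2.minAreaRect(q[:,:2].astype(np.float32)))
nz=cv2.Sobel
mt=(np.hypot(X[...,0]-.47,X[...,1]+.425)<.05)&(abs(X[...,2]-.062)<.004)&(p["z_map"]>0)
print("block",cv2.minAreaRect(X[mt][:,:2].astype(np.float32)),np.median(X[mt][:,2]))
t=(np.hypot(X[...,0]-.47,X[...,1]+.425)<.03)&(X[...,2]>.107)&(p["z_map"]>0)
print("top",t.sum(),X[t].mean(0),X[t].max(0),cv2.minAreaRect(X[t][:,:2].astype(np.float32)))
cap=t&(X[...,2]>.1135);print("cap",cap.sum(),X[cap].mean(0) if cap.any() else 0)
E
python3 m.py
```

```text
4.125 [ 0.4294 -0.3944  0.2313]
orange 346 [ 0.4571 -0.4477  0.0614] [ 0.4773 -0.4144  0.1148] ((0.4684334397315979, -0.4316582679748535), (0.03388742357492447, 0.018308602273464203), 79.90933990478516)
block ((0.4692009687423706, -0.4236088693141937), (0.056081902235746384, 0.05721522867679596), 14.487818717956543) 0.0623876101661813
top 16176 [ 0.4677 -0.4174  0.3005] [ 0.4876 -0.3967  0.3377] ((0.4637366831302643, -0.4209854304790497), (0.02921922132372856, 0.04498301073908806), 42.58635711669922)
cap 16013 [ 0.4677 -0.4174  0.3024]
```

```bash
python3 -m creep '[[[5,50,30],[0,0,0]],[[0,0,0],[0,0,0.146]],[[0,0,0],[0,0,0.146]],[[0,0,0],[0,0,0.146]],[[0,0,0],[0,0,0.146]],[[0,0,0],[0,0,0]],[[0,0,0],[0,0,0]]]'
cat > m2.py <<'E'
from h import *
np.set_printoptions(precision=4,suppress=True)
import sys
o=bot.get_obs();p=vision.camera("wrist");print(o["clock"],o["eef_pos"],o["tool_rot"],o["ft_force"])
c0=(.469,-.424)
h=cv2.cvtColor(p["image"],cv2.COLOR_BGR2HSV).astype(int)
m=((abs(h[...,0]-11)<8)&(h[...,1]>150)).astype(np.uint8)
n,l,s,c=cv2.connectedComponentsWithStats(m)
i=min((k for k in range(1,n) if s[k,4]>60),key=lambda k:np.hypot(*(wpix(p,o,c[k],.1)[:2]-c0)))
mm=(l==i);v,u=np.nonzero(mm);print("blob",s[i],c[i])
X=wcloud(p,o);q=X[mm];q=q[(q[:,2]>.05)&(q[:,2]<.125)];print("z",np.percentile(q[:,2],[2,50,98]))
t=q[q[:,2]>.108];print("top face",len(t),t.mean(0),cv2.minAreaRect(t[:,:2].astype(np.float32)))
mt=(np.hypot(X[...,0]-.47,X[...,1]+.425)<.05)&(abs(X[...,2]-.062)<.004)
print("block",cv2.minAreaRect(X[mt][:,:2].astype(np.float32)),np.median(X[mt][:,2]))
x0,y0=max(s[i,0]-60,0),max(s[i,1]-60,0);cv2.imwrite(sys.argv[1],cv2.resize(p["image"][y0:y0+150,x0:x0+180],None,fx=4,fy=4,interpolation=cv2.INTER_CUBIC));print("crop origin",x0,y0)
E
python3 m2.py pics/w2.png
```

```text
clock: 5.05
eef_pos: [0.4701, -0.4245, 0.2004]
tool_rot: [0.992, 0.126, 0.0, 0.0]
ft_force: [0.3, -0.4, 0.1]
grip_width: 0.045
grasp_force: 0.0
5.05 [ 0.4701 -0.4245  0.2004] [0.9921 0.1256 0.     0.    ] [ 0.3374 -0.4171  0.1424]
blob [268 193  25  30 375] [280.208 204.616]
z [0.0725 0.1008 0.1137]
top face 136 [ 0.4743 -0.4217  0.1121] ((0.4731963872909546, -0.42126554250717163), (0.011202169582247734, 0.019701644778251648), 31.825056076049805)
block ((0.46905288100242615, -0.4234732687473297), (0.05685026943683624, 0.05640691518783569), 14.306902885437012) 0.06230931505846152
crop origin 208 133
```

View pics/w2.png

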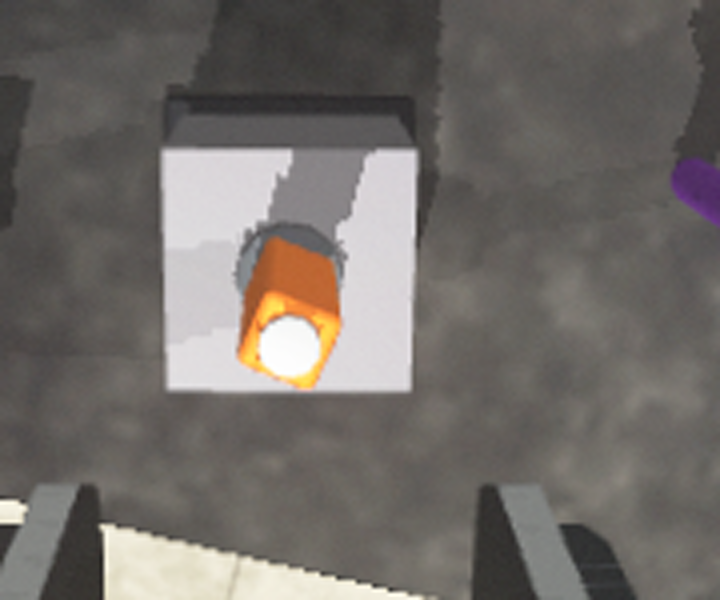

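Crop: cap centre is near (280.5,219.5) in the full picture. The handle's top-face edges are turned about 23° clockwise relative to the tool.

Run:
```python
from h import *
o=bot.get_obs();p=vision.camera("wrist");print(o["joint_pos"])
Q=R.from_quat(o["tool_rot"]).as_matrix()
print("cap",wpix(p,o,(280.5,219.5),.116))
C=[wpix(p,o,(208+a/4,133+b/4),.113) for a,b in((268,290),(342,320),(312,388),(238,355))]
print("top",np.mean(C,0));C=np.array(C)
for a,b in((0,1),(3,2),(0,3),(1,2)):
    d=Q.T@(C[b]-C[a]);print(np.linalg.norm(d),np.degrees(np.arctan2(d[1],d[0])))
print("tool offset",Q.T@(np.mean(C,0)-o["eef_pos"]))
```

```text
[-7.34513077e-01  5.24142869e-01  3.43491113e-01  1.39002504e+00
  2.38423864e-05  2.15564868e+00]
cap [ 0.4689246  -0.42408569  0.116     ]
top [ 0.46938764 -0.42397927  0.113     ]
0.01484394582516561 112.79064739084095
0.015323972684509052 115.23149393629141
0.013801545201075368 -155.87153761666983
0.014451115784591571 -157.779884664898
tool offset [-0.000551   -0.0007002   0.08742264]
```

```bash
python3 -m creep '[[[-0.5,-0.7,40],[0,0,0.137]],[[0,0,40],[0,0,0.137]],[[0,0,25],[0,0,0.136]],[[0,0,20],[0,0,0]],[[0,0,2],[0,0,0]],[[0,0,0],[0,0,0]],[[0,0,0],[0,0,0]]]' && python3 -m creep '[[[0,0,0],[0,0,0]],[[0,0,0],[0,0,0]],[[0,0,0],[0,0,0]],[[0,0,0],[0,0,0]],[[0,0,0],[0,0,0]]]' 0
```

```text
clock: 6.02
eef_pos: [0.4702, -0.4247, 0.0747]
tool_rot: [0.997, -0.08, 0.001, 0.001]
ft_force: [0.8, 0.1, 0.6]
grip_width: 0.0444
grasp_force: 0.0
clock: 6.65
eef_pos: [0.4698, -0.4244, 0.0742]
tool_rot: [0.997, -0.08, 0.001, 0.001]
ft_force: [-0.4, 0.5, 5.7]
grip_width: 0.0151
grasp_force: 58.9
```

```bash
python3 -m creep '[[[0,0,-5],[0,0,0]],[[0,0,-15],[0,0,0]],[[0,0,-25],[0,0,0]],[[0,0,-30],[0,0,0]],[[0,0,-30],[0,0,0]],[[0,0,-20],[0,0,0]],[[0,0,0],[0,0,0]],[[0,0,0],[0,0,0]]]'
python3 - <<'E'
from h import *
o=bot.get_obs();p=vision.camera("wrist")
np.set_printoptions(precision=4,suppress=True)
print(o["eef_pos"],o["joint_pos"],o["ft_force"])
Q=R.from_quat(o["tool_rot"]).as_matrix();print(Q)
cv2.imwrite("pics/w3.png",p["image"])
for n in("top",):
  t=vision.camera(n);h=t["image"]
  for q in("stand_top","press_stand","bore_foot"):print(n,q,[(r["position"],r["score"]) for r in vision.place_of(t,q)[:3]])
  cv2.imwrite("pics/t3.png",cv2.resize(h[170:270,150:270],None,fx=6,fy=6,interpolation=cv2.INTER_CUBIC))
E
```

```text
clock: 7.65
eef_pos: [0.469, -0.4235, 0.1975]
tool_rot: [0.997, -0.08, -0.001, -0.001]
ft_force: [-0.2, -0.9, -0.8]
grip_width: 0.0155
grasp_force: 59.3
[ 0.469  -0.4235  0.1975] [-0.7345  0.5236  0.335   1.3839  0.0001  2.5672] [-0.1765 -0.8607 -0.7599]
[[ 0.9872 -0.1595 -0.0012]
 [-0.1595 -0.9872  0.0012]
 [-0.0014 -0.001  -1.    ]]
top stand_top []
top press_stand []
top bore_foot []
```

View pics/w3.png

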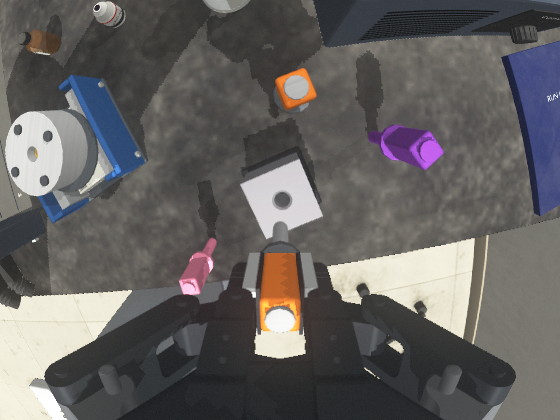

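Wrist view: punch held upright, tip near (280,228). The empty stand hole is at (283,199) and the housing bore at (33,154).

```bash
python3 - <<'E'
from h import *
o=bot.get_obs();p=vision.camera("wrist")
X=wcloud(p,o)
print("seat",wpix(p,o,(283,199.5),.062))
mt=(np.hypot(X[...,0]-.47,X[...,1]+.425)<.05)&(abs(X[...,2]-.062)<.004)
print("block",cv2.minAreaRect(X[mt][:,:2].astype(np.float32)),np.median(X[mt][:,2]))
print("bore",wpix(p,o,(33,154),.1))
E
python3 -m creep '[[[29,39,0],[0,0,0]],[[29,39,0],[0,0,0]],[[29,39,0],[0,0,0]],[[29,39,0],[0,0,0]],[[0,0,0],[0,0,-0.13]],[[0,0,0],[0,0,-0.13]],[[0,0,0],[0,0,-0.14]],[[0,0,0],[0,0,0]],[[0,0,0],[0,0,0]]]'
python3 - <<'E'
from h import *
o=bot.get_obs();p=vision.camera("wrist")
np.set_printoptions(precision=4,suppress=True)
print(o["eef_pos"],o["joint_pos"],o["ft_force"])
print(R.from_quat(o["tool_rot"]).as_matrix())
cv2.imwrite("pics/w4.png",p["image"])
for q in("stand_top","bore_foot"):print(q,[(r["position"],r["score"]) for r in vision.place_of(p,q)[:3]])
E
```

```text
seat [ 0.46901359 -0.42489769  0.062     ]
block ((0.46914568543434143, -0.42360591888427734), (0.05658195912837982, 0.056339651346206665), 14.39691162109375) 0.06227204424203095
bore [ 0.55967746 -0.20765701  0.1       ]
clock: 9.07
eef_pos: [0.5507, -0.5864, 0.1932]
tool_rot: [0.993, 0.119, 0.003, 0.005]
ft_force: [-0.1, -0.8, -1.4]
grip_width: 0.0152
grasp_force: 60.4
[ 0.5507 -0.5864  0.1932] [-0.8168  1.025   1.2664  1.8006 -0.      2.0869] [-0.0788 -0.7854 -1.448 ]
[[ 0.9718  0.2357  0.0079]
 [ 0.2357 -0.9718 -0.0085]
 [ 0.0057  0.0101 -0.9999]]
stand_top []
bore_foot []
```

View pics/w4.png

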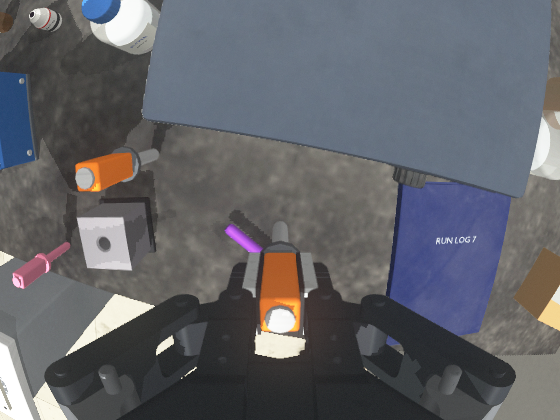

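I got the sign of y wrong, so the arm went away from the housing and may have touched the purple punch. I'll look before moving any further.

Run:
```python
from h import *
p=vision.camera("scene");cv2.imwrite("pics/s5.png",cv2.resize(p["image"][120:400,160:480],None,fx=2.2,fy=2.2,interpolation=cv2.INTER_CUBIC))
```

```text
(no output)
```

View pics/s5.png

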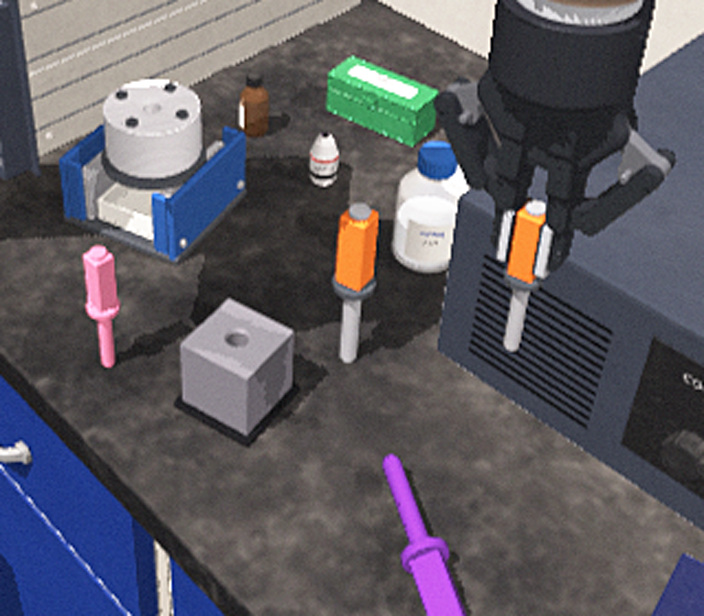

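The purple punch (crop 420,545) was knocked over by my sign error. It is lying on the bench, clear of everything that's needed, and the bystanders still stand. I'll leave it, back out the way I came, fix the small tilt and go to the housing.

```bash
python3 -m creep '[[[-10,-44,-6],[0.0101,-0.0057,0]],[[-10,-44,-6],[0,0,0]],[[-10,-44,-5],[0,0,0]],[[-10,-44,-5],[0,0,0]],[[32,-37,0],[0,0,0]],[[32,-37,0],[0,0,0]],[[32,-37,0],[0,0,0]],[[32,-37,0],[0,0,0]],[[0,0,0],[0,0,0]],[[0,0,0],[0,0,0]]]'
python3 - <<'E'
from h import *
o=bot.get_obs();p=vision.camera("wrist")
np.set_printoptions(precision=4,suppress=True)
print(o["eef_pos"],o["joint_pos"],o["ft_force"])
print(R.from_quat(o["tool_rot"]).as_matrix())
cv2.imwrite("pics/w6.png",cv2.resize(p["image"][100:340,100:420],None,fx=2.4,fy=2.4,interpolation=cv2.INTER_CUBIC))
E
```

```text
clock: 10.52
eef_pos: [0.5639, -0.2592, 0.2146]
tool_rot: [0.993, 0.12, 0.001, 0.001]
ft_force: [0.1, -1.1, -1.6]
grip_width: 0.0152
grasp_force: 60.5
[ 0.5639 -0.2592  0.2146] [-0.4301  0.49    0.3248  1.4029 -0.0015  2.4715] [ 0.0542 -1.0939 -1.6282]
[[ 0.9713  0.2378  0.0018]
 [ 0.2378 -0.9713 -0.0025]
 [ 0.0012  0.0028 -1.    ]]
```

View pics/w6.png

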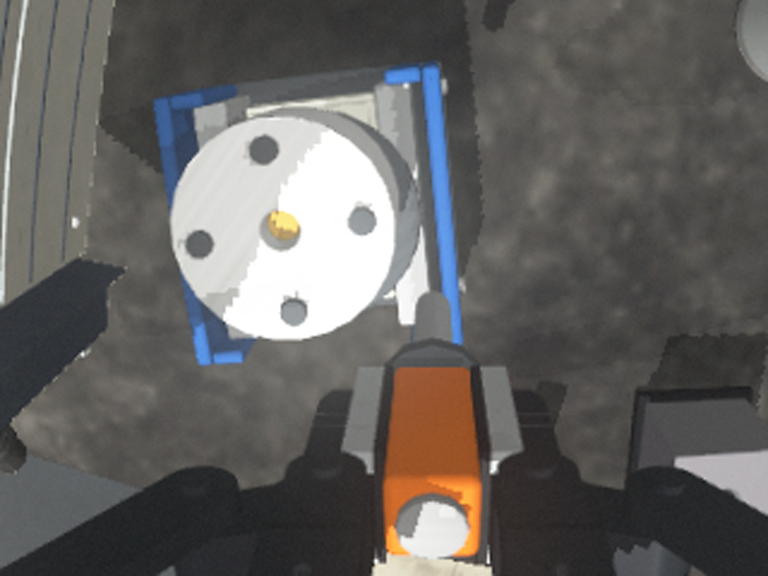

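Wrist crop: bore with brass pin at crop (281,228), i.e. full (217,195). The bolts are at (264,150), (362,221), (294,311) and (200,244), and the tip is near (432,293).

```bash
cat > b.py <<'E'
from h import *
np.set_printoptions(precision=4,suppress=True)
o=bot.get_obs();p=vision.camera("wrist");Q=R.from_quat(o["tool_rot"]).as_matrix()
f=lambda a,b:(100+a/2.4,100+b/2.4)
B=np.array([wpix(p,o,f(*c),.104) for c in((264,150),(362,221),(294,311),(200,244))])
print("bolts",B.mean(0),np.linalg.norm(B-B.mean(0),axis=1));b=wpix(p,o,f(281,228),.1);print("bore",b)
h=cv2.cvtColor(p["image"],cv2.COLOR_BGR2HSV)
X=wcloud(p,o);m=(abs(X[...,2]-.1)<.003)&(np.hypot(X[...,0]-b[0],X[...,1]-b[1])<.06)
print("circle",cv2.minEnclosingCircle(X[m][:,:2].astype(np.float32)))
T=np.linalg.inv(p["tool_from_camera"])
def proj(q):
    c=T[:3,:3]@q+T[:3,3];r=np.hypot(c[0],c[1]);a=np.arctan2(r,c[2])*p["K"][0,0]/r
    return np.array([p["K"][0,2]+a*c[0],p["K"][1,2]+a*c[1]])
for z in(.008,.013,.065,.068):print("axis",z,(proj(np.array([0,0,z]))-100)*2.4)
for x in(.0035,-.0035):print("tip edge",x,(proj(np.array([x,0,.068]))-100)*2.4)
print("cap",(proj(np.array([0,0,-.042]))-100)*2.4)
tip=o["eef_pos"]+Q@[0,0,.068];print("tool shift",Q.T@(b-tip), Q.T@(B.mean(0)-tip))
E
python3 b.py
```

```text
bolts [ 0.5607 -0.2063  0.104 ] [0.0285 0.0287 0.0284 0.0286]
bore [ 0.5613 -0.2062  0.1   ]
circle ((0.5604844093322754, -0.20515477657318115), 0.04018143564462662)
axis 0.008 [437.5301 392.3217]
axis 0.013 [437.3546 382.4825]
axis 0.065 [435.9479 304.5183]
axis 0.068 [435.8847 301.055 ]
tip edge 0.0035 [435.9202 289.4265]
tip edge -0.0035 [435.8489 312.5652]
cap [439.9233 529.0742]
tool shift [ 0.0103 -0.0529  0.0464] [ 0.0097 -0.0529  0.0424]
```

```bash
python3 -m creep '[[[5,-26,0],[0.0028,-0.0012,0]],[[5,-26,0],[0,0,0]],[[0,0,15],[0,0,0]],[[0,0,15],[0,0,0]],[[0,0,8],[0,0,0]],[[0,0,0],[0,0,0]],[[0,0,0],[0,0,0]]]'
python3 - <<'E'
from h import *
o=bot.get_obs();p=vision.camera("wrist")
np.set_printoptions(precision=4,suppress=True)
print(o["eef_pos"],o["ft_force"]);print(R.from_quat(o["tool_rot"]).as_matrix())
cv2.imwrite("pics/w7.png",cv2.resize(p["image"][150:300,190:370],None,fx=4,fy=4,interpolation=cv2.INTER_CUBIC))
E
```

```text
clock: 11.5
eef_pos: [0.5615, -0.2067, 0.1765]
tool_rot: [0.993, 0.119, 0.0, -0.0]
ft_force: [0.1, -0.2, -1.4]
grip_width: 0.0151
grasp_force: 60.5
[ 0.5615 -0.2067  0.1765] [ 0.1381 -0.1944 -1.4442]
[[ 0.9715  0.2369  0.0003]
 [ 0.2369 -0.9715  0.0004]
 [ 0.0004 -0.0004 -1.    ]]
```

View pics/w7.png

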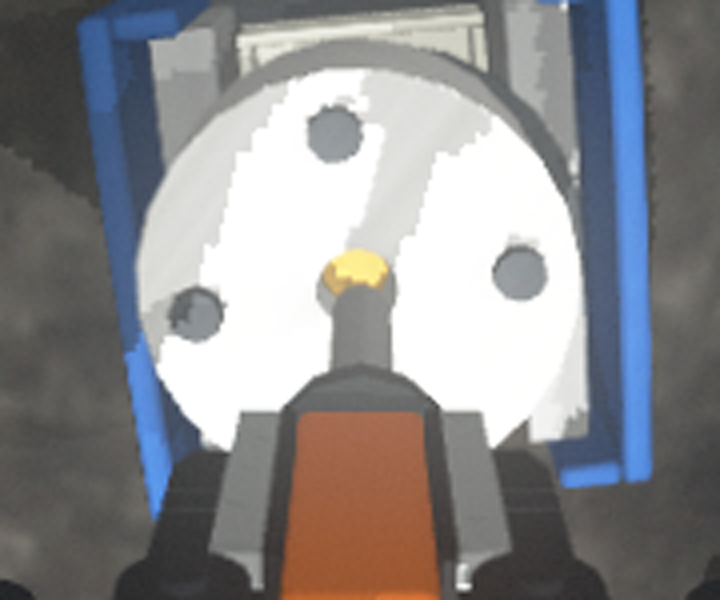

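Crop: tip centred on the bore (357,287) to within about 1 mm. I'll shift y by -0.6 mm and descend gently.

```bash
python3 -m creep '[[[0,-0.6,3],[0,0,0]],[[0,0,3],[0,0,0]],[[0,0,3],[0,0,0]],[[0,0,2],[0,0,0]],[[0,0,2],[0,0,0]],[[0,0,0],[0,0,0]],[[0,0,0],[0,0,0]]]'
```

```text
clock: 12.42
eef_pos: [0.5612, -0.2056, 0.1633]
tool_rot: [0.993, 0.12, 0.0, -0.0]
ft_force: [0.5, 0.3, -1.5]
grip_width: 0.0154
grasp_force: 60.5
```

In the bore with no contact force. On to the pin.

```bash
for i in 1; do :; done; python3 -m creep '[[[0,0,2],[0,0,0]],[[0,0,1],[0,0,0]],[[0,0,1],[0,0,0]],[[0,0,1],[0,0,0]],[[0,0,1],[0,0,0]],[[0,0,1],[0,0,0]],[[0,0,0],[0,0,0]]]'
```

```text
clock: 13.3
eef_pos: [0.5612, -0.2056, 0.1562]
tool_rot: [0.993, 0.12, -0.0, -0.0]
ft_force: [-0.4, 0.3, -1.1]
grip_width: 0.0152
grasp_force: 60.5
```

```bash
python3 -m creep '[[[0,0,1],[0,0,0]],[[0,0,1],[0,0,0]],[[0,0,1],[0,0,0]],[[0,0,0],[0,0,0]]]'
```

```text
clock: 13.8
eef_pos: [0.5611, -0.2055, 0.1531]
tool_rot: [0.993, 0.12, -0.0, -0.0]
ft_force: [0.3, 0.7, -1.1]
grip_width: 0.0153
grasp_force: 60.5
```

```bash
python3 - <<'E'
from h import *
np.set_printoptions(precision=4,suppress=True)
o=bot.get_obs();e=o["eef_pos"]
for n in("wrist","scene"):
    p=vision.camera(n)
    if n=="wrist": X=wcloud(p,o)
    else:
        K=p["K"];Rm=cv2.Rodrigues(np.array(p["rvec"],float))[0];t=np.array(p["tvec"],float).ravel()
        vv,uu=np.mgrid[0:420,0:560];z=p["z_map"]
        X=(np.stack([(uu-K[0,2])/K[0,0]*z,(vv-K[1,2])/K[1,1]*z,z],-1)-t)@Rm
    h=cv2.cvtColor(p["image"],cv2.COLOR_BGR2HSV).astype(int)
    d=np.hypot(X[...,0]-e[0],X[...,1]-e[1])
    m=(abs(h[...,0]-11)<8)&(h[...,1]>150)&(d<.022)&(p["z_map"]>0)
    print(n,m.sum(),"orange z-TCP",np.percentile(X[m][:,2]-e[2],[1,5,50,95,99]) if m.any() else 0)
    g=(h[...,1]<60)&(d<.014)&(X[...,2]<e[2]+.0)&(X[...,2]>.102)
    print("grey",g.sum(),np.percentile(X[g][:,2]-e[2],[1,10,50,90,99]) if g.any() else 0)
E
python3 -m creep '[[[0,0,1],[0,0,0]],[[0,0,1],[0,0,0]],[[0,0,0],[0,0,0]]]'
```

```text
wrist 1428 orange z-TCP [0.0196 0.0219 0.0363 0.0396 0.0401]
grey 529 [-0.0504 -0.0442 -0.0084 -0.0064 -0.0056]
scene 155 orange z-TCP [-0.0063 -0.0046  0.0153  0.0369  0.0376]
grey 136 [-0.0508 -0.0467 -0.025  -0.0087 -0.0073]
clock: 14.28
eef_pos: [0.5613, -0.2057, 0.1514]
tool_rot: [0.993, 0.12, 0.0, -0.0]
ft_force: [0.6, -1.5, 0.3]
grip_width: 0.0152
grasp_force: 60.6
```

```bash
python3 -m creep '[[[0,0,1],[0,0,0]],[[0,0,1],[0,0,0]],[[0,0,1],[0,0,0]],[[0,0,0],[0,0,0]]]'
```

```text
clock: 14.78
eef_pos: [0.5614, -0.2056, 0.1485]
tool_rot: [0.993, 0.12, 0.0, -0.0]
ft_force: [0.5, 0.5, 3.1]
grip_width: 0.015
grasp_force: 61.0
```

```bash
python3 -m creep '[[[0,0,1],[0,0,0]],[[0,0,1],[0,0,0]],[[0,0,1],[0,0,0]],[[0,0,0],[0,0,0]]]'
```

```text
clock: 15.28
eef_pos: [0.5613, -0.2056, 0.1452]
tool_rot: [0.993, 0.12, 0.0, -0.0]
ft_force: [0.7, 0.3, 2.1]
grip_width: 0.015
grasp_force: 61.0
```

Sliding at about 4 N. Continuing.

```bash
python3 -m creep '[[[0,0,1],[0,0,0]],[[0,0,1],[0,0,0]],[[0,0,1],[0,0,0]],[[0,0,1],[0,0,0]],[[0,0,1],[0,0,0]],[[0,0,1],[0,0,0]],[[0,0,0],[0,0,0]]]'
```

```text
clock: 16.15
eef_pos: [0.5614, -0.2055, 0.1393]
tool_rot: [0.993, 0.12, 0.0, -0.0]
ft_force: [1.1, -0.4, 2.8]
grip_width: 0.0154
grasp_force: 61.0
```

```bash
python3 -m creep '[[[0,0,1],[0,0,0]],[[0,0,1],[0,0,0]],[[0,0,1],[0,0,0]],[[0,0,1],[0,0,0]],[[0,0,1],[0,0,0]],[[0,0,0],[0,0,0]]]'
```

```text
clock: 16.9
eef_pos: [0.5613, -0.2055, 0.1341]
tool_rot: [0.993, 0.12, 0.0, -0.0]
ft_force: [1.2, 0.4, 3.1]
grip_width: 0.0153
grasp_force: 60.9
```

```bash
python3 -m creep '[[[0,0,1],[0,0,0]],[[0,0,1],[0,0,0]],[[0,0,1],[0,0,0]],[[0,0,1],[0,0,0]],[[0,0,1],[0,0,0]],[[0,0,1],[0,0,0]],[[0,0,0],[0,0,0]]]'
```

```text
clock: 17.77
eef_pos: [0.561, -0.2055, 0.128]
tool_rot: [0.993, 0.12, -0.0, -0.0]
ft_force: [0.3, 0.4, -2.6]
grip_width: 0.0151
grasp_force: 60.5
```

Force fell away, so the pin is through. I'll go a bit farther, then look for brass numerically.

```bash
python3 -m creep '[[[0,0,1],[0,0,0]],[[0,0,1],[0,0,0]],[[0,0,0],[0,0,0]],[[0,0,-20],[0,0,0]],[[0,0,-20],[0,0,0]],[[0,0,-25],[0,0,0]],[[0,0,-20],[0,0,0]],[[0,0,0],[0,0,0]],[[0,0,0],[0,0,0]]]'
python3 - <<'E'
from h import *
np.set_printoptions(precision=4,suppress=True)
o=bot.get_obs()
for n in("wrist","scene","top"):
    p=vision.camera(n);h=cv2.cvtColor(p["image"],cv2.COLOR_BGR2HSV).astype(int)
    m=(abs(h[...,0]-23)<7)&(h[...,1]>90)&(h[...,2]>60)
    k,l,s,c=cv2.connectedComponentsWithStats(m.astype(np.uint8))
    for i in range(1,k):
        if s[i,4]<4: continue
        u,v=map(int,c[i])
        X=wcloud(p,o)[v,u] if n=="wrist" else w(p,c[i])
        if np.hypot(X[0]-.561,X[1]+.207)<.1: print(n,s[i],c[i],X)
E
```

```text
clock: 18.9
eef_pos: [0.5606, -0.2054, 0.2103]
tool_rot: [0.993, 0.12, -0.001, -0.001]
ft_force: [-0.6, 0.1, -1.0]
grip_width: 0.0155
grasp_force: 60.5
wrist [287 304  10   7  19] [293.1579 305.2632] [ 0.567  -0.2076  0.2501]
wrist [263 323   6   8  25] [265.  327.6] [ 0.5536 -0.1999  0.2491]
wrist [291 324   5   7  20] [293.5 327.9] [ 0.5585 -0.2098  0.2523]
scene [218  92   7   4  10] [221.   93.4] [ 0.5524 -0.2072  0.2474]
```

```bash
python3 -m creep '[[[-28,38.2,0],[0,0,0]],[[-28,38.2,0],[0,0,0]],[[-28,38.2,0],[0,0,0]],[[-28,38.2,0],[0,0,0]],[[-28,38.2,0],[0,0,0]],[[0,0,0],[0,0,0]],[[0,0,0],[0,0,0]]]'
python3 - <<'E'
from h import *
np.set_printoptions(precision=4,suppress=True)
o=bot.get_obs();Q=R.from_quat(o["tool_rot"]).as_matrix();print(Q)
print("to home (tool)",Q.T@(np.array([.4698,-.4243,.0742])-o["eef_pos"]))
p=vision.camera("wrist");X=wcloud(p,o)
# dark hole in block top
h=cv2.cvtColor(p["image"],cv2.COLOR_BGR2GRAY)
mt=(np.hypot(X[...,0]-.47,X[...,1]+.425)<.05)&(abs(X[...,2]-.062)<.004)
print("block",cv2.minAreaRect(X[mt][:,:2].astype(np.float32)))
d=vision.place_of(p,"drift_seat");print([(r["position"],r["score"],wpix(p,o,r["position"],.062)) for r in d[:2]])
for n in("top","scene"):
    p=vision.camera(n);hs=cv2.cvtColor(p["image"],cv2.COLOR_BGR2HSV).astype(int)
    m=(abs(hs[...,0]-23)<8)&(hs[...,1]>70)&(hs[...,2]>50)
    k,l,s,c=cv2.connectedComponentsWithStats(m.astype(np.uint8))
    for i in range(1,k):
        Xp=w(p,c[i])
        if np.hypot(Xp[0]-.555,Xp[1]+.207)<.1: print(n,s[i],c[i],Xp)
p=vision.camera("top")
print("bore px",p["image"][211:219:2,199:208:2].tolist())
q=w(p,(203,215));print(q)
E
```

```text
clock: 19.92
eef_pos: [0.4703, -0.424, 0.2102]
tool_rot: [0.993, 0.119, -0.0, -0.001]
ft_force: [-0.2, 0.6, -2.3]
grip_width: 0.0156
grasp_force: 60.3
[[ 0.9715  0.2371 -0.0011]
 [ 0.2371 -0.9715  0.0022]
 [-0.0006 -0.0024 -1.    ]]
to home (tool) [-0.0004  0.0005  0.136 ]
block ((0.4692360460758209, -0.4234757125377655), (0.05658171325922012, 0.056364551186561584), 14.67552661895752)
[([283.2, 194.3], 0.97, array([ 0.4731, -0.4249,  0.062 ]))]
top [204 215   2   3   4] [204.5 216. ] [ 0.5629 -0.2017  0.0355]
scene [228 206   6   2   9] [230.2222 206.3333] [ 0.53   -0.2482  0.0519]
bore px [[[169, 173, 171], [135, 139, 137], [134, 137, 137], [158, 162, 162], [163, 168, 167]], [[127, 131, 130], [84, 86, 86], [113, 119, 119], [134, 143, 144], [160, 164, 164]], [[107, 108, 109], [97, 102, 101], [134, 150, 152], [99, 128, 140], [155, 160, 161]], [[128, 131, 131], [101, 104, 104], [117, 134, 141], [113, 135, 147], [163, 166, 166]]]
[ 0.5663 -0.1952  0.0133]
```

The depth and brass pixels through the bore put the pin in the tray, with its top at about z 0.035. Inserting the punch into its stand.

```bash
python3 -m creep '[[[-0.4,0.5,30],[-0.0024,0.0006,0]],[[0,0,30],[0,0,0]],[[0,0,12],[0,0,0]],[[0,0,5],[0,0,0]],[[0,0,5],[0,0,0]],[[0,0,5],[0,0,0]],[[0,0,5],[0,0,0]],[[0,0,0],[0,0,0]]]'
```

```text
clock: 21.18
eef_pos: [0.4701, -0.4249, 0.1188]
tool_rot: [0.993, 0.12, 0.0, 0.001]
ft_force: [-0.4, -0.6, -0.7]
grip_width: 0.0154
grasp_force: 60.6
```

Tip 11 mm into the hole with no contact force. Down to near the seat.

```bash
python3 -m creep '[[[0,0,8],[0,0,0]],[[0,0,8],[0,0,0]],[[0,0,8],[0,0,0]],[[0,0,8],[0,0,0]],[[0,0,6],[0,0,0]],[[0,0,3],[0,0,0]],[[0,0,1],[0,0,0]],[[0,0,0],[0,0,0]]]'
```

```text
clock: 22.18
eef_pos: [0.4706, -0.4252, 0.0774]
tool_rot: [0.993, 0.12, 0.001, 0.001]
ft_force: [0.1, -0.7, -1.2]
grip_width: 0.0152
grasp_force: 60.6
```

```bash
python3 -m creep '[[[0,0,1],[0,0,0]],[[0,0,0.7],[0,0,0]],[[0,0,0.4],[0,0,0]],[[0,0,0],[0,0,0]]]'
```

```text
clock: 22.68
eef_pos: [0.4704, -0.4251, 0.0751]
tool_rot: [0.993, 0.12, 0.0, 0.001]
ft_force: [0.3, 0.1, -0.7]
grip_width: 0.0153
grasp_force: 60.6
```

```bash
python3 -m creep '[[[0,0,0.5],[0,0,0]],[[0,0,0.4],[0,0,0]],[[0,0,0],[0,0,0]],[[0,0,0],[0,0,0]]]'
```

```text
clock: 23.18
eef_pos: [0.4704, -0.4251, 0.0742]
tool_rot: [0.993, 0.12, 0.0, 0.001]
ft_force: [-0.1, 0.8, -0.2]
grip_width: 0.0155
grasp_force: 60.7
```

Seated. Releasing and rising clear.

```bash
python3 -m creep '[[[0,0,0],[0,0,0]],[[0,0,0],[0,0,0]],[[0,0,0],[0,0,0]],[[0,0,0],[0,0,0]],[[0,0,-10],[0,0,0]],[[0,0,-30],[0,0,0]],[[0,0,-40],[0,0,0]],[[0,0,-40],[0,0,0]],[[0,0,-20],[0,0,0]],[[0,0,0],[0,0,0]],[[0,0,0],[0,0,0]]]' 40
python3 - <<'E'
from h import *
np.set_printoptions(precision=4,suppress=True)
o=bot.get_obs();p=vision.camera("wrist");X=wcloud(p,o)
h=cv2.cvtColor(p["image"],cv2.COLOR_BGR2HSV).astype(int)
m=(abs(h[...,0]-11)<8)&(h[...,1]>150)&(np.hypot(X[...,0]-.47,X[...,1]+.425)<.03)&(X[...,2]<.14)
q=X[m];print("orange z",np.percentile(q[:,2],[2,50,98]));t=q[q[:,2]>np.percentile(q[:,2],98)-.004]
print("top",t.mean(0))
c=(h[...,1]<60)&(np.hypot(X[...,0]-.47,X[...,1]+.425)<.0135)&(X[...,2]>.06)&(X[...,2]<.075);print("collar z",np.percentile(X[c][:,2],[5,50,90]))
for n in("top","scene"):
    p=vision.camera(n)
    for q in("buffer","oil","objective"):print(n,q,[(np.round(r["position"]).tolist(),round(r["score"],2)) for r in vision.place_of(p,q)[:1]])
E
```

```text
clock: 24.55
eef_pos: [0.4699, -0.4246, 0.2133]
tool_rot: [0.993, 0.12, -0.0, 0.0]
ft_force: [-0.7, -0.2, -0.4]
grip_width: 0.0401
grasp_force: 0.0
orange z [0.0719 0.1037 0.114 ]
top [ 0.4745 -0.4228  0.1126]
collar z [0.0615 0.0663 0.068 ]
top buffer []
top oil [([201.0, 157.0], 0.53)]
top objective [([242.0, 157.0], 0.57)]
scene buffer [([273.0, 180.0], 0.58)]
scene oil [([272.0, 176.0], 0.6)]
scene objective [([303.0, 200.0], 0.78)]
```

```bash
python3 -c "
from workcell import workorder
print(workorder.job_done())"
```

```text
the job is handed in; nothing more can be done
None
```

The pin is out of the bore and in the tray, and the punch is back upright and fully down in its stand (job handed in; no verdict shown), but I knocked over the purple look-alike punch with a sign error on one move and left it lying on the bench; the oil and objective read unmoved at the end, while the buffer bottle was last seen standing mid-run and not re-detected.

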